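Find the tired spring mount of the microscope platform and flip its service tag down

TASK

The microscope has been lifted off its anti-vibration platform because one of the three spring mounts has gone soft. Working from left to right as the robot sees them, press each mount's black pad about 5 mm straight down with the fingertips to feel its spring; then push the orange tag of the softest mount fully down and back away. Leave the other two tags up, and only press and push: lift nothing, and leave the loose things on the plate and the bench where they lie.

Things in the scene. Friction and masses are not known exactly. Their poses are not given: they have to be found in the camera images.
- base: aluminium base plate of a microscope's vibration-isolating platform, 260 (x) x 350 (y) x 12 mm, fixed to the bench; origin: centre of its underside; front (-x) to the robot, +y to the robot's left. Three outwardly identical spring mounts are bolted on square with it: front left, back middle, front right. 14 mm stops stand at its corners.
- seat_left (a point): front left mount: point on the plate's upper face under the centre of its pad; axes as the base. Dark steel foot 7 mm thick (34 mm to +x, 76 mm to -x, 38 mm either side), coil spring, aluminium cap 47 mm wide with a level black rubber pad 41 mm wide, top 50 mm above this point, 62 mm above the bench.
- pin_left (a point): middle of the hinge pin (along y) of the front left mount's orange tag, 32 mm to -x of and 14 mm above its seat point; axes as the base. The tag is a plate 42 long x 34 wide x 4 mm. Raised, it slants up and out to -x at 25 to 30 degrees, free edge about 37 mm to -x of and 20 mm above the pin; fully down it lies level to -x, upper face 2 mm above the pin.
- seat_middle (a point): back middle mount: point on the plate's upper face under the centre of its pad; axes as the base. Dark steel foot 7 mm thick (34 mm to +x, 76 mm to -x, 38 mm either side), coil spring, aluminium cap 47 mm wide with a level black rubber pad 41 mm wide, top 50 mm above this point, 62 mm above the bench.
- pin_middle (a point): middle of the hinge pin (along y) of the back middle mount's orange tag, 32 mm to -x of and 14 mm above its seat point; axes as the base. The tag is a plate 42 long x 34 wide x 4 mm. Raised, it slants up and out to -x at 25 to 30 degrees, free edge about 37 mm to -x of and 20 mm above the pin; fully down it lies level to -x, upper face 2 mm above the pin.
- seat_right (a point): front right mount: point on the plate's upper face under the centre of its pad; axes as the base. Dark steel foot 7 mm thick (34 mm to +x, 76 mm to -x, 38 mm either side), coil spring, aluminium cap 47 mm wide with a level black rubber pad 41 mm wide, top 50 mm above this point, 62 mm above the bench.
- pin_right (a point): middle of the hinge pin (along y) of the front right mount's orange tag, 32 mm to -x of and 14 mm above its seat point; axes as the base. The tag is a plate 42 long x 34 wide x 4 mm. Raised, it slants up and out to -x at 25 to 30 degrees, free edge about 37 mm to -x of and 20 mm above the pin; fully down it lies level to -x, upper face 2 mm above the pin.
- pad_p (a joint): how far one of the three pads is pressed straight down, m: 0 released, 0.012 bottomed (at which seat it stands changes and is not told). Preloaded by about 1.5 N, then a steady spring rate between 0.4 and 1.5 N/mm; no two mounts alike, the softest has less than two thirds of the rate of the next. It springs back when let go.
- pad_q (a joint): how far one of the three pads is pressed straight down, m: 0 released, 0.012 bottomed (at which seat it stands changes and is not told). Preloaded by about 1.5 N, then a steady spring rate between 0.4 and 1.5 N/mm; no two mounts alike, the softest has less than two thirds of the rate of the next. It springs back when let go.
- pad_r (a joint): how far one of the three pads is pressed straight down, m: 0 released, 0.012 bottomed (at which seat it stands changes and is not told). Preloaded by about 1.5 N, then a steady spring rate between 0.4 and 1.5 N/mm; no two mounts alike, the softest has less than two thirds of the rate of the next. It springs back when let go.
- tag_u (a joint): angle of one of the three orange tags, rad (on which mount it is changes and is not told; the letters of tags and pads do not correspond): 0 to 0.08 raised, 0.52 fully down, level. It stays where it is left (1 to 2 N downward on its outer half moves it); no spring, no catch.
- tag_v (a joint): angle of one of the three orange tags, rad (on which mount it is changes and is not told; the letters of tags and pads do not correspond): 0 to 0.08 raised, 0.52 fully down, level. It stays where it is left (1 to 2 N downward on its outer half moves it); no spring, no catch.
- tag_w (a joint): angle of one of the three orange tags, rad (on which mount it is changes and is not told; the letters of tags and pads do not correspond): 0 to 0.08 raised, 0.52 fully down, level. It stays where it is left (1 to 2 N downward on its outer half moves it); no spring, no catch.
- thumbnut: brass knurled thumb nut, 30 mm across, 28 mm high, standing on the base plate; loose bystander, origin under its middle
- bubble_level: round aluminium bubble level, 40 mm across, 15 mm high, on the base plate; loose bystander, origin under its middle
- hex_key: dark L-shaped hex key, 75 x 28 mm, 6 mm thick, lying on the base plate; loose bystander, origin under its middle
- screwdriver: screwdriver, 190 mm long, lying on the bench; loose bystander, origin under its middle
- parts_dish: shallow steel dish, 84 mm across, 22 mm high, on the bench; loose bystander, origin under its middle
- oil_bottle: small amber bottle with black cap, 32 mm across, 70 mm high, on the bench; loose bystander, origin under its middle
- slide_box: blue slide box, 100 x 85 x 34 mm, on the bench; loose bystander, origin under its middle
- objective_tube: white plastic objective tube, 38 mm across, 52 mm high, on the bench; loose bystander, origin under its middle

How it is judged:
By the outcome, as a careful person would: the job done as asked, in the order asked, and still so for the second after the job is handed in, with the robot touching nothing.
It also fails if it takes over 51 s, if anything falls off the work surface, if the arm or the gripper's body presses on something with over 40 N, if the wrist force passes 120 N, or if a joint passes its speed limit or range.

ROBOT

A 6-joint arm with a two-finger parallel gripper is mounted at the origin on the work surface. World frame = base frame: x ahead of the robot, y to its left, z up, the work surface at z = 0. Lengths are in mm, angles in rad, forces in N, time in s.
With the tool pointing down it reaches from about 400 to 825 mm from the base axis. Payload 7 kg.
Tool frame: the origin (TCP) lies at the very end of the fingers, on their centre line; the grasp point (between the pads) lies 19 mm behind it; z points along the fingers, y is the line along which they close (so a half turn about z gives the same grasp; the last joint's range is limited). The gripper opens to 88 mm and grips with 3 to 60 N. Pads are 19 mm wide; open, the fingers measure 130 mm over their backs; the gripper's body (78 mm by 193 mm) begins 47 mm behind the grasp point.
Start: joints at [1.608, 0.359, 0.012, 0, -1.224, -0.288], TCP at [167.531, 653.857, 226.561] pointing down, gripper open.
Joint ranges: [-3.07, 3.07], [-1.43, 2.12], [-1.02, 1.25], [-3.03, 1.67], [-3.05, -0], [-3.03, 3.03]. Speed limits (rad/s): [2.39, 2.39, 3.01, 3.14, 3.14, 3.14].

INTERFACE

Orientations are given as a unit quaternion [x, y, z, w].
In Python, from plant import bot gives the robot as it stands. Calls block until the motion is done:
- bot.move_ptp(position, orientation): joint-space move of the TCP to a pose.
- bot.line_to(position, velocity=150, ori=None): straight line of the TCP; ori=None keeps the orientation; velocity is the mean speed in mm/s.
- bot.move_joints(angles): joint-space move.
- bot.move_gripper(opening, force=None): finger opening in mm; force is the grip in N (None keeps the last); returns when the fingers have stopped.
- bot.pause(seconds).
- bot.solve_ik(position, orientation): joint angles nearest the present ones, or None.
- bot.read_state(): the state.
- bot.camera(name): name is "scene" or "top" or "wrist"; returns the picture (400x640x3 uint8, red, green, blue); there is no depth.
- bot.get_calibration(name): a dict with "fx", "fy", "cx", "cy" (pixels), "distortion" ([k1, k2, p1, p2, k3] as OpenCV has them; the pictures are not rectified), "view" (4x4, takes a point from world to camera coordinates); the wrist camera has in their place "T_tool_cam" (4x4, takes a point from camera to tool coordinates, whose origin is the TCP and whose axes are the flange's). Camera axes: x right, y up, looking along -z (the intrinsics and any distortion apply to the point x, -y, -z); pixel columns grow to the right and rows downward; lengths in mm; the calibration is good to about 2 mm. A picture is of the moment at which its call begins: read the wrist's pose just before it. get_calibration takes no time and is no camera call.
A pose or a line that the arm cannot do raises bot.Unreachable and nothing moves.
- bot.close_job(): hands the job in; it is judged then, once.
The state is a dict: "t": time; "joint_pos": joint angles; "qvel": joint speeds; "tau": joint torques, N m; "tcp_pos": TCP position; "eef_rot": TCP orientation; "contact_force": force on the tool from outside, world axes, zero at the start; "moment": the same for the moment, N m; "width": finger opening in mm; "finger_force": force on a finger pad.
Only numpy, scipy, OpenCV 4.12 (cv2) and the standard library are available. Lean on these libraries where they do the work, as an engineer would, in place of code of your own. Each camera call takes 0.05 s, during which the arm holds its last target. There are 200 camera calls.

## Working session

There is one attempt and no reset: what is moved stays moved. The work goes in short steps, each a Python script; the robot and the scene stay as the last script left them, time stands still between calls to the robot, and variables do not carry over. Pictures are saved under pics/ and viewed, at most 10 in all, crops included, and the job is handed in when it is done.

```bash
mkdir -p pics; python3 - <<'E'
from plant import bot
import cv2,numpy as np
for n in("top","scene"):
    cv2.imwrite(f"pics/{n}0.png",bot.camera(n)[:,:,::-1])
    print(n,bot.get_calibration(n))
s=bot.read_state();print(s['t'],s['eef_rot'],s['contact_force'],s['width'])
E
```

```text
top {'fx': 364.4534900324081, 'fy': 364.4534900324081, 'cx': 318.9666615785873, 'cy': 203.77194206140098, 'distortion': array([-0.05846718,  0.        ,  0.        ,  0.        ,  0.        ]), 'view': array([[ 1.78841048e-02, -9.99829566e-01, -4.58231048e-03,
        -1.44928609e+01],
       [ 9.87720511e-01,  1.69557157e-02,  1.55308389e-01,
        -5.68191007e+02],
       [-1.55204223e-01, -7.30359357e-03,  9.87855408e-01,
        -8.92482017e+02],
       [ 0.00000000e+00,  0.00000000e+00,  0.00000000e+00,
         1.00000000e+00]])}
scene {'fx': 371.8989757453905, 'fy': 371.8989757453905, 'cx': 317.2622854587789, 'cy': 199.1673004849247, 'distortion': array([0.01485686, 0.        , 0.        , 0.        , 0.        ]), 'view': array([[-1.15104231e-01,  9.93279312e-01, -1.21336127e-02,
         6.20086101e+01],
       [-8.56856700e-01, -9.31008363e-02,  5.07078721e-01,
         4.50220505e+02],
       [ 5.02541154e-01,  6.87636735e-02,  8.61814334e-01,
        -1.24508378e+03],
       [ 0.00000000e+00,  0.00000000e+00,  0.00000000e+00,
         1.00000000e+00]])}
0.1 [ 9.92138719e-01 -1.25140816e-01 -1.77726488e-05  7.33290479e-04] [0.93086811 0.19223173 0.33479488] 87.32826012624886
```

View pics/top0.png

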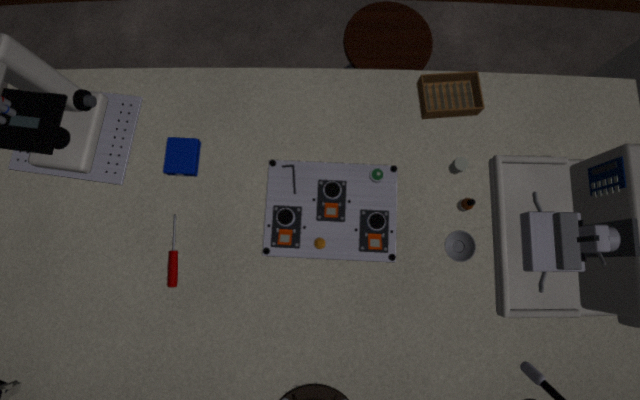

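View pics/scene0.png

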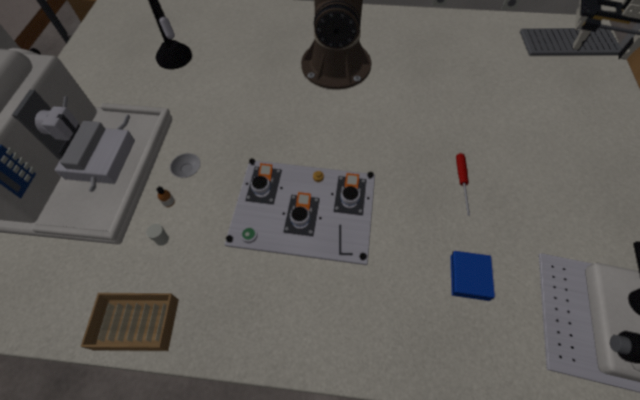

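The top view shows the plate at about (265–397, 161–262). The mounts are at (287,217) left, (331,190) middle and (375,221) right, with orange tags below them and the nut at (319,243). I'll zoom in on both views next.

```bash
python3 - <<'E'
import cv2
a=cv2.imread("pics/top0.png")[155:267,256:406]
cv2.imwrite("pics/topc.png",cv2.convertScaleAbs(cv2.resize(a,None,fx=5,fy=5,interpolation=cv2.INTER_CUBIC),alpha=1.6))
a=cv2.imread("pics/scene0.png")[152:267,222:382]
cv2.imwrite("pics/scenec.png",cv2.convertScaleAbs(cv2.resize(a,None,fx=5,fy=5,interpolation=cv2.INTER_CUBIC),alpha=1.6))
E
```

```text
(no output)
```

View pics/topc.png

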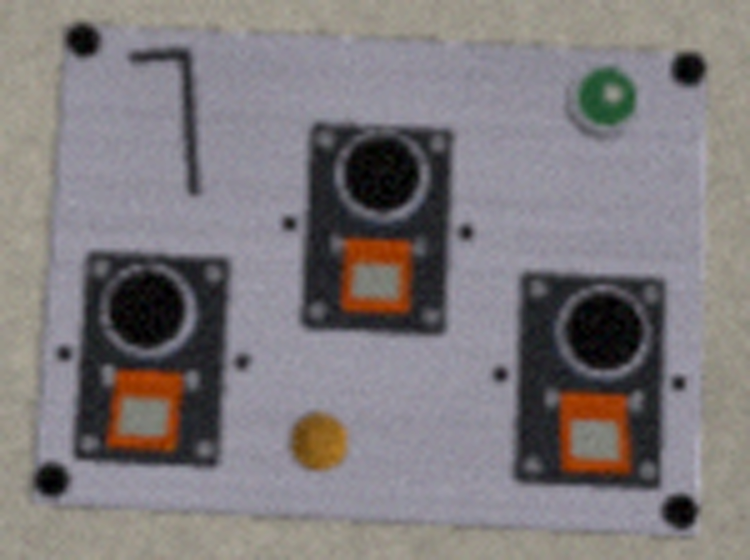

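View pics/scenec.png

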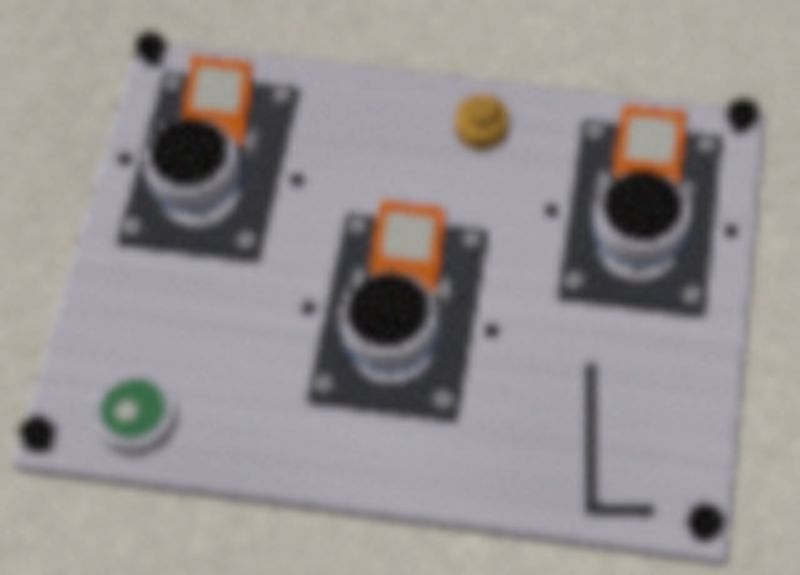

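Both crops show the pads clearly: in the top crop L(148,309), M(382,174), R(603,330); in the scene crop L(645,206), M(388,309), R(188,152). All three tags are up.

```bash
cat > h.py <<'E'
from plant import bot
import cv2,numpy as np
def ray(n,pts,z):
    c=bot.get_calibration(n);V=c['view'];R,t=V[:3,:3],V[:3,3]
    K=np.array([[c['fx'],0,c['cx']],[0,c['fy'],c['cy']],[0,0,1]])
    p=cv2.undistortPoints(np.array(pts,float).reshape(-1,1,2),K,c['distortion'])[:,0]
    d=np.c_[p[:,0],-p[:,1],-np.ones(len(p))]@R; o=-R.T@t
    return o+d*((z-o[2])/d[:,2])[:,None]
def uc(pts,o): return (np.array(pts)+.5)/5-.5+np.array(o)
E
python3 - <<'E'
from h import *
np.set_printoptions(precision=1,suppress=True)
T=(256,155);S=(222,152)
print(ray("top",uc([(148,309),(382,174),(603,330)],T),62))
print(ray("scene",uc([(645,206),(388,309),(188,152)],S),62))
for c in (ray("top",uc([(65,25),(708,50),(35,502),(700,535)],T),12),ray("scene",uc([(727,563),(14,466),(765,103),(138,40)],S),12)):
    print(c,c.mean(0)); 
    for a,b in((0,1),(2,3),(2,0),(3,1)):
        d=c[b]-c[a];print(np.linalg.norm(d),np.degrees(np.arctan2(d[1],d[0])))
print(ray("top",uc([(145,450),(375,312),(597,472)],T),46))
print(ray("top",uc([(319,440)],T),40))
E
```

```text
[[ 532.    79.5   62. ]
 [ 603.1  -37.1   62. ]
 [ 525.4 -148.8   62. ]]
[[ 534.8   83.1   62. ]
 [ 605.7  -35.    62. ]
 [ 527.7 -147.7   62. ]]
[[ 692.7  134.8   12. ]
 [ 684.6 -214.6   12. ]
 [ 435.5  140.5   12. ]
 [ 424.5 -206.5   12. ]] [559.3 -36.4  12. ]
349.48879046884167 -91.31659724047327
347.1422370745696 -91.82266134089936
257.2052495625129 -1.2533761531009275
260.2794632187723 -1.7736594214249344
[[ 696.3  136.2   12. ]
 [ 684.8 -210.2   12. ]
 [ 431.6  144.1   12. ]
 [ 426.3 -203.4   12. ]] [559.7 -33.3  12. ]
346.56390434163796 -91.89306959165374
347.526085502805 -90.88207952178134
264.77617803574367 -1.7140067658609237
258.64889178532724 -1.508604475211035
[[ 462.2   80.4   46. ]
 [ 534.5  -34.8   46. ]
 [ 455.1 -147.8   46. ]]
[[469.2  -7.4  40. ]]
```

```bash
cat >> h.py <<'E'
Y=np.radians(-1.5); Q=[np.cos(Y/2),np.sin(Y/2),0,0]
P=dict(L=(533.4,81.3),M=(604.4,-36.0),R=(526.5,-148.2))
def press(k):
    x,y=P[k]
    bot.move_ptp([x,y,80],Q); bot.line_to([x,y,66],60); bot.pause(.3)
    f0=np.array(bot.read_state()['contact_force']); D=[]
    for z in (61,59.5,58,57):
        bot.line_to([x,y,z],15); bot.pause(.3); s=bot.read_state()
        D.append((s['tcp_pos'][2],*(np.array(s['contact_force'])-f0)))
    bot.line_to([x,y,80],60); D=np.array(D)
    print(k,D.round(2).tolist(),'rate',-np.polyfit(D[1:,0],D[1:,3],1)[0],'t',bot.read_state()['t'])
E
python3 - <<'E'
from h import *
bot.move_gripper(0,10)
bot.move_ptp([*P['L'],130],Q)
press('L')
E
```

```text
L [[61.12, 0.76, 0.93, 3.71], [59.62, -0.4, 1.36, 6.12], [58.26, -1.1, 0.52, 6.76], [57.36, -0.85, -0.18, 8.35]] rate 0.9415085924728201 t 7.9333
```

```bash
sed -i 's/,57):/,56.6):/; s/D.append.*/F=[]\n        for _ in range(6): F.append(bot.read_state()["contact_force"]); bot.pause(.05)\n        D.append((s["tcp_pos"][2],*(np.mean(F,0)-f0)))/' h.py; python3 - <<'E'
from h import *
press('M');press('R')
E
```

```text
M [[61.14, 0.51, 0.98, 2.03], [59.59, 1.08, 0.53, 3.15], [58.09, 1.78, 0.74, 3.65], [56.67, 2.08, 0.9, 4.57]] rate 0.48238155505135777 t 13.4
R [[61.14, 0.21, 0.76, 2.3], [59.61, 1.1, 0.95, 3.61], [58.2, 0.89, 0.67, 4.76], [56.88, 0.53, 1.23, 5.96]] rate 0.8590298520988607 t 18.8667
```

M's rate is about 0.5 N/mm, against roughly 0.86 for R and 1.2 for L, so the middle mount is softest. I'll push its tag down.

```bash
python3 - <<'E'
from h import *
d=61; x,y=P['M'][0]-d*np.cos(Y),P['M'][1]-d*np.sin(Y)
bot.move_ptp([x,y,95],Q); bot.line_to([x,y,55],60); bot.pause(.3)
f0=np.array(bot.read_state()['contact_force'])
bot.line_to([x,y,32],30)
for z in (29,28,27,26,25,24):
    bot.line_to([x,y,z],20); bot.pause(.2); s=bot.read_state(); f=np.array(s['contact_force'])-f0
    print(z,s['tcp_pos'],f)
    if f[2]>9: break
bot.line_to([x,y,80],60); bot.move_ptp([450,-40,300],Q); bot.pause(.3)
a=bot.camera("top")[155:267,256:406,::-1]; b=bot.camera("scene")[152:267,222:382,::-1]
im=cv2.hconcat([cv2.resize(a,(400,300)),cv2.resize(b,(400,300))])
cv2.imwrite("pics/after.png",cv2.convertScaleAbs(im,alpha=1.6)); print(bot.read_state()['t'])
E
```

```text
29 [543.42141672 -34.41724375  29.02400904] [ 0.30351181  0.47640129 -0.07689157]
28 [543.5763631  -34.3873052   28.23946912] [-1.40136349  0.4818583   5.28969867]
27 [543.60741924 -34.39029675  27.97886068] [-3.77448346  0.59861724 14.21556889]
25.2167
```

View pics/after.png

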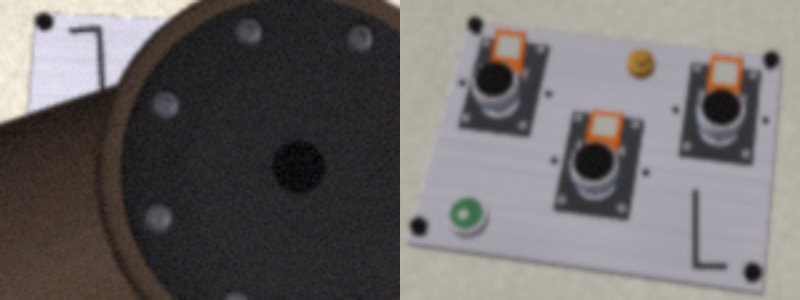

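The scene view shows the middle tag at (605,128), now lying flat inside its foot outline. The other two tags are still up and the loose items on the plate haven't moved. The push hit a hard stop at z = 28.0, the height for fully down, so I'm handing in.

```bash
python3 -c "
from plant import bot
print(bot.close_job())"
```

```text
the job is handed in; nothing more can be done
None
```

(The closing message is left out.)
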